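# Present two sheet blanks at the ledge's open end

## Task

Push each of the two white sheet blanks along its own lane of the low metal ledge, towards the ledge's open end (the right-hand end, which has no lip), until its front end sticks out about 25 mm (a thumb's breadth) past the edge, so that it can be picked up by its edge later. Only push them with the fingers: do not grasp, lift or tip a blank or let it fall, leave the jar and the pin box where they stand, and take the hand away at the end.

Things in the scene. Friction and masses are not known exactly. Their poses are not given: they have to be found in the camera images.
- ledge: Fixed low dark steel ledge with aluminium lips, on four feet. 192 mm wide (x), 300 mm long (y); origin under its centre at worktop level, z up. Flat deck 40 mm above the worktop. Open at its -y end (robot's right); lips 6 mm thick rise 8 mm above the deck on the other three sides. A rib at x = 0, 6 mm thick, 8 mm high, divides it into two lanes 87 mm wide, centred at x = +46.5 and -46.5 mm.
- open_edge (a point): Middle of the ledge's open edge, on top of the deck (40 mm above the worktop, 150 mm from the ledge's centre); axes as the ledge's, so -y points outward past the edge. The ledge, and this with it, may stand turned by up to 0.3 rad on the worktop.
- long_blank: Rigid white plastic sheet blank, 70 mm wide (x), 130 mm long (y), 6 mm thick, about 70 g, lying flat in one of the two lanes (either one), length along the lane; origin at the centre of its underside, its -y end is the front end, towards the ledge's open end. At the start 55 mm or more of deck is free behind it. It slides with plain friction and stays where it is left.
- long_blank_front (a point): Middle of the long blank's front (-y) end face, at half thickness (65 mm from the blank's centre).
- short_blank: Rigid white plastic sheet blank, 70 mm wide (x), 90 mm long (y), 6 mm thick, about 50 g, lying flat in the other lane, length along the lane; origin at the centre of its underside, its -y end is the front end. At the start 55 mm or more of deck is free behind it. It slides with plain friction and stays where it is left; it tips over the edge if it sticks out 45 mm.
- short_blank_front (a point): Middle of the short blank's front (-y) end face, at half thickness (45 mm from the blank's centre).
- wax_jar: Bystander: brown jar with a white lid, 52 mm across, 48 mm high, on the worktop beyond the ledge's open end; origin under its centre.
- pin_box: Bystander: small blue open box of pins, 64 x 91 mm, 24 mm high, on the worktop to the left of the ledge; origin under its centre.
- model_trimmer: Fixed equipment, not to be hit: the tall machine on the worktop to the left of the ledge, 360 mm deep, 380 mm wide, 340 mm high; origin under its centre. Travel round its front or above it.

How it is judged:
By the outcome, as a careful person would: the job done as asked, in the order asked, and still so for the second after the job is handed in, with the robot touching nothing.
It also fails if it takes over 58 s, if anything falls off the work surface, if the arm or the gripper's body presses on something with over 40 N, if the wrist force passes 120 N, or if a joint passes its speed limit or range.

## Robot

A 6-joint arm with a two-finger parallel gripper is mounted at the origin on a cart in front of the work surface, level with it; the furniture and walls round the work are solid. World frame = base frame: x ahead of the robot, y to its left, z up, the work surface at z = 0. Lengths are in mm, angles in rad, forces in N, time in s.
With the tool pointing down it reaches from about 275 to 825 mm from the base axis. Payload 5.2 kg.
Tool frame: the origin (TCP) lies at the very end of the fingers, on their centre line; the grasp point (between the pads) lies 19 mm behind it; z points along the fingers, y is the line along which they close (so a half turn about z gives the same grasp; the last joint's range is limited). The gripper opens to 93 mm and grips with 3 to 60 N. Pads are 15 mm wide; open, the fingers measure 128 mm over their backs; the gripper's body (75 mm by 188 mm) begins 65 mm behind the grasp point.
Start: joints at [1.135, 0.259, 1.535, -0, 1.348, -0.203], TCP at [126.864, 535.173, 218.653] pointing down, gripper open.
Joint ranges: [-3.14, 3.14], [-0.91, 2.08], [0.19, 2.58], [-1.22, 4.36], [0.22, 2.71], [-3.12, 3.12]. Speed limits (rad/s): [2.57, 2.57, 3.14, 3.14, 3.14, 3.14].

## Interface

Orientations are given as a unit quaternion [w, x, y, z].
In Python, from station import * gives the robot as it stands.
- The arm moves only by the tool servo_tool, never from a script. Its argument "deltas" is a list of rows, each a list of 4 numbers: the shift along the tool's x, y, z scaled (see below), then the turn about the tool's z scaled (see below). In form: [[x, y, z, yaw], ...]. A call has exactly 8 rows; each row is the pose to reach, as a shift and turn from the pose commanded when the call began, along the tool's axes at that moment, turning the shorter way round; what a row does not reach only later rows make up. The controller multiplies each number of a shift by 20 cm and each number of a turn by 180 degrees. A row lasts 1/10 s, in which the tool goes at most 50 mm and 8.59 degrees, less where a joint would pass 70% of its speed; a pose out of reach is approached as far as the arm can. A call with a number of a shift or a turn outside -1 to 1 is refused whole. A call with a gripper value outside its range is refused whole. "jaw" is the closure, from 0 (fully open) to 1 (shut), set as the call begins (left out, the last holds). The fingers move at their own pace and stop on an object; the grip force is fixed at half the most. Time passes only in rows, so rows that repeat a pose let the fingers close, or fill a call up. It gives the time, the measured TCP pose, the force, the opening and the grip force at its end, in the units of the state.
- observe(): the state, without advancing time (a new reading comes with each control period).
- snapshot(name): name is "side" or "top" or "wrist"; returns a dict with "color" (400x640x3 uint8, blue, green, red), "mtx" (3x3 intrinsics, pixels), "eye" and "rotation" of the camera in the world; the wrist camera has in their place "T_tool_cam" (4x4, takes a point from camera to tool coordinates, whose origin is the TCP and whose axes are the flange's). Camera axes: x right, y down, z forward; pixel columns grow to the right and rows downward; lengths in mm; the calibration is good to about 2 mm. A picture is of the moment at which its call begins: read the wrist's pose just before it. There is no depth.
- hand_in(): hands the job in; it is judged then, once.
Trained networks look in a picture, given as the dict that the camera call returned (one of the last four; its "shot" number tells which), for a name from the list of things; names that differ only in an ending like _2 or _b are one class to them, and where a whole thing is asked for, a point or a joint stands for the part that bears it (a point fixed in the world has none). Each returns a list of dicts, best first, with "score" (0 to 1); they miss things now and then, are a little off and sometimes report something else, mostly with a low value. They report only what shows in the picture. A call takes as long as a camera call.
- recognise(picture, thing): "bbox" ([left, top, width, height] in pixels, round what is visible of it).
The state is a dict: "time_s": time; "joints": joint angles; "joint_velocities": joint speeds; "joint_torque": joint torques, N m; "ee_pos": TCP position; "tcp_rot": TCP orientation; "contact_force": force on the tool from outside, world axes, zero at the start; "moment": the same for the moment, N m; "gripper_width": finger opening in mm; "finger_force": force on a finger pad.
Only numpy, scipy, OpenCV 4.12 (cv2) and the standard library are available. Lean on these libraries where they do the work, as an engineer would, in place of code of your own. Each camera call takes 0.05 s, during which the arm holds its last target. There are 200 camera calls.

## Working session

There is one attempt and no reset: what is moved stays moved. The work goes in short steps, Python scripts to look and compute and a tool call to move; the robot and the scene stay as the last step left them, time stands still between calls to the robot, and variables do not carry over. Pictures are saved under pics/ and viewed, at most 10 in all, crops included, and the job is handed in when it is done.

Besides the shell and the picture viewer there is one more tool, called after "Emit:" as name(argument=value, ...) on one line, values as JSON. servo_tool: Moves the arm, as the interface text tells. Shifts and turns lie within -1 to 1; 1 stands for 20 cm of shift or 180 degrees of turn. Its arguments: {"type":"object","properties":{"deltas":{"type":"array"},"jaw":{"type":"number"}},"required":["deltas"]}

```bash
mkdir -p pics; cat > h.py <<'E'
from station import *
import numpy as np, cv2
def ray(p,u,v):
    d=np.linalg.inv(p["mtx"])@np.array([u,v,1.]); return np.array(p["rotation"])@d
def at(p,u,v,z):
    d=ray(p,u,v); e=np.array(p["eye"]); return e+d*(z-e[2])/d[2]
def proj(p,X):
    c=np.array(p["rotation"]).T@(np.array(X,float)-p["eye"]); q=np.array(p["mtx"])@c; return q[:2]/q[2]
E
python3 - <<'E'
from h import *
s=observe(); print(s["time_s"],s["ee_pos"],s["tcp_rot"],s["gripper_width"],s["contact_force"])
for n in ("top","side"):
    p=snapshot(n); cv2.imwrite(f"pics/{n}0.png",p["color"]); print(n,p["eye"],np.round(p["rotation"],3).tolist(),p["mtx"])
    for t in ("ledge","long_blank","short_blank","wax_jar","pin_box"):
        for r in recognise(p,t)[:2]: print(t,r)
E
```

```text
0.0 [126.59685994 534.6640883  217.83879752] [-2.82684134e-04  1.16125713e-01  9.93234115e-01 -8.55717940e-04] 93.1707361376753 [-0.37138011  0.22971296 -0.18035704]
top [ 325.4960167  -120.45994589 1362.45636448] [-0.054, 0.707, -0.703, 0.053] [[483.35133962   0.         312.3381307 ]
 [  0.         483.35133962 203.61042183]
 [  0.           0.           1.        ]]
ledge {'bbox': [305.6, 170.9, 109.3, 74.5], 'score': 0.79}
long_blank {'bbox': [344.8, 209.7, 49.3, 30.2], 'score': 0.7}
short_blank {'bbox': [363.5, 179.5, 32.7, 27.1], 'score': 0.97}
wax_jar {'bbox': [433.0, 195.3, 25.0, 15.3], 'score': 0.9}
pin_box {'bbox': [208.2, 228.7, 33.3, 20.9], 'score': 0.68}
side [  83.3104536  -830.12100585  785.54702568] [-0.404, 0.874, -0.241, 0.118] [[442.25871319   0.         315.26810517]
 [  0.         442.25871319 199.65227843]
 [  0.           0.           1.        ]]
ledge {'bbox': [282.3, 193.2, 136.7, 117.2], 'score': 0.77}
long_blank {'bbox': [306.1, 234.7, 54.1, 49.1], 'score': 0.88}
short_blank {'bbox': [353.9, 232.7, 44.6, 37.8], 'score': 0.96}
wax_jar {'bbox': [401.9, 307.6, 23.9, 30.3], 'score': 0.78}
pin_box {'bbox': [229.6, 170.4, 31.6, 26.2], 'score': 0.55}
pin_box {'bbox': [307.6, 235.6, 53.2, 46.6], 'score': 0.44}
```

View pics/top0.png

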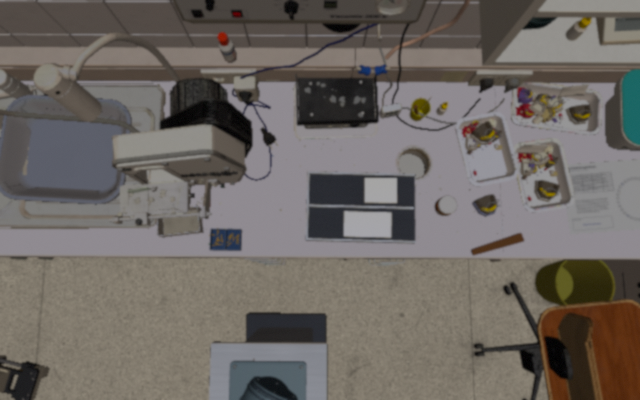

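View pics/side0.png

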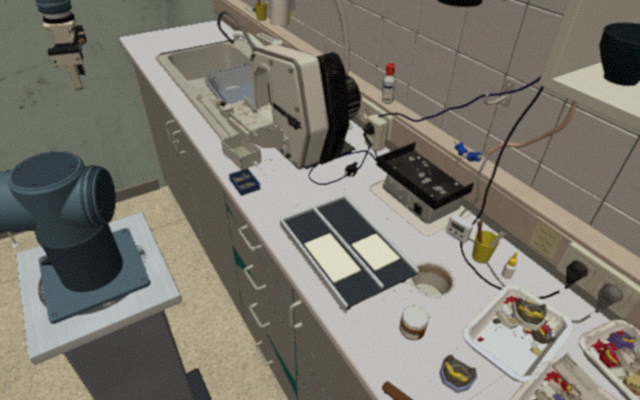

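```bash
cat > h.py <<'E'
from station import *
import numpy as np, cv2
from scipy.spatial.transform import Rotation as R
def rot(q):
    q=np.array(q,float)
    return q if q.shape==(3,3) else R.from_quat(q[[1,2,3,0]]).as_matrix()
def shot(name):
    s=observe(); p=snapshot(name)
    if name=="wrist":
        T=np.array(p["T_tool_cam"]); Rt=rot(s["tcp_rot"])
        p["E"]=Rt@T[:3,3]+s["ee_pos"]; p["R"]=Rt@T[:3,:3]
    else: p["E"]=np.array(p["eye"]); p["R"]=rot(p["rotation"])
    return p
def at(p,u,v,z):
    d=p["R"]@np.linalg.inv(p["mtx"])@np.array([u,v,1.]); return p["E"]+d*(z-p["E"][2])/d[2]
def proj(p,X):
    c=p["R"].T@(np.array(X,float)-p["E"]); q=np.array(p["mtx"])@c; return q[:2]/q[2]
E
python3 - <<'E'
from h import *
s=observe()
print(rot(s["tcp_rot"]).round(3).tolist())
w=shot("wrist"); print(w["T_tool_cam"],w["mtx"]); cv2.imwrite("pics/w0.png",w["color"])
p=shot("top"); print(p["R"].round(3).tolist())
print("proj base,tcp",proj(p,[0,0,0]),proj(p,s["ee_pos"]))
q=shot("side"); print("side",proj(q,[0,0,0]),proj(q,s["ee_pos"]))
for n,(u,v,z) in dict(c1=(309,173,48),c2=(416,176,48),c3=(306,239,48),c4=(415,243,48),S=(380,190,46),L=(367.5,224,46),jar=(446,205,48),box=(226,239,24)).items(): print(n,at(p,u,v,z).round())
img=p["color"]; cv2.imwrite("pics/topc.png",cv2.resize(img[150:270,280:440],None,fx=5,fy=5,interpolation=cv2.INTER_CUBIC))
E
```

```text
[[-0.973, 0.231, 0.0], [0.231, 0.973, -0.0], [-0.0, -0.0, -1.0]]
[[ 7.75053872e-04 -9.57476388e-01 -2.88510598e-01  8.09869581e+01]
 [ 9.99999599e-01  8.71472550e-04 -2.05749210e-04 -3.68444165e-01]
 [ 4.48429077e-04 -2.88510323e-01  9.57476680e-01 -1.66275643e+02]
 [ 0.00000000e+00  0.00000000e+00  0.00000000e+00  1.00000000e+00]] [[302.69652097   0.         318.38927631]
 [  0.         302.69652097 196.52417164]
 [  0.           0.           1.        ]]
[[0.005, -0.989, 0.15], [-1.0, -0.005, 0.002], [-0.001, -0.15, -0.989]]
proj base,tcp [267.48184789 399.09857363] [ 25.05096999 363.36644533]
side [ 92.85746642 271.85037177] [80.20366238 81.00714931]
c1 [ 610. -108.   48.]
c2 [ 603. -405.   48.]
c3 [ 427. -101.   48.]
c4 [ 418. -397.   48.]
S [ 564. -305.   46.]
L [ 469. -269.   46.]
jar [ 523. -485.   48.]
box [428. 121.  24.]
```

View pics/topc.png

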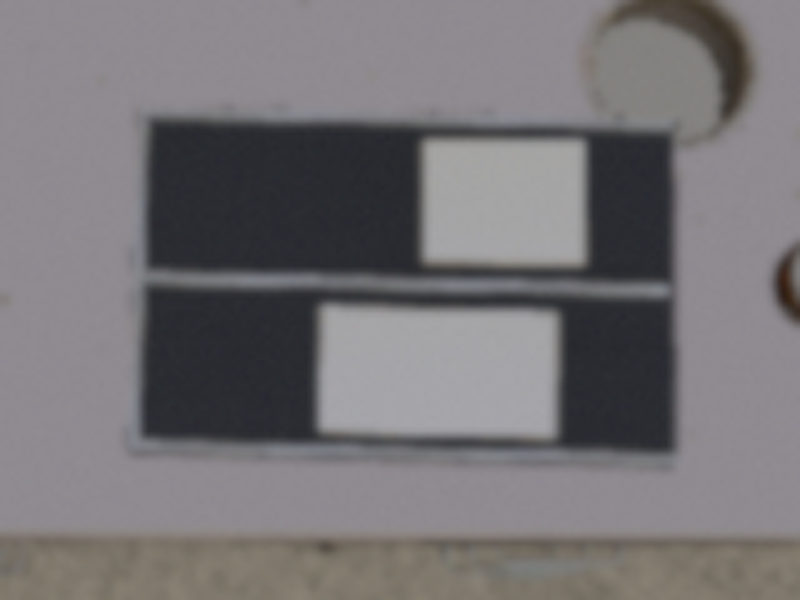

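Emit:
servo_tool(deltas=[[-0.08,-0.06,0,0.045],[-0.2,-0.17,0,0.09],[-0.35,-0.29,0,0.135],[-0.5,-0.42,0,0.18],[-0.65,-0.54,0,0.225],[-0.79,-0.66,0,0.27],[-0.91,-0.76,0,0.315],[-0.98,-0.82,0,0.36]], jaw=0.67)

```text
time_s: 1.55
ee_pos: [280.9, 328.7, 218.9]
tcp_rot: [0.0, 0.633, 0.774, 0.0]
contact_force: [0.1, 0.4, -1.2]
gripper_width: 34.1
finger_force: 0.0
```

```bash
cat >> h.py <<'E'
def to(X,yaw=None):
    """shift/turn numbers from now to world TCP X, tool-y heading yaw"""
    s=observe(); Rt=rot(s["tcp_rot"]); d=Rt.T@(np.array(X,float)-s["ee_pos"])/200
    h=np.arctan2(Rt[1,1],Rt[0,1]); print("t",s["time_s"],"pos",s["ee_pos"].round(1),"yaw",h.round(4),"F",np.round(s["contact_force"],1),"w",round(s["gripper_width"],1))
    print("  d",d.round(4),"turn",None if yaw is None else round(-(yaw-h)/np.pi,4))
E
python3 - <<'E'
from h import *
to([400,130,240],-.025); to([470,-190,240],-.025)
E
```

```text
t 1.55 pos [280.9 328.7 218.9] yaw 0.1996 F [ 0.1  0.4 -1.2] w 34.1
  d [-1.0918  0.3868 -0.1051] turn 0.0715
t 1.55 pos [280.9 328.7 218.9] yaw 0.1996 F [ 0.1  0.4 -1.2] w 34.1
  d [-2.7294  0.4127 -0.1045] turn 0.0715
```

Emit:
servo_tool(deltas=[[-0.1,0.04,-0.01,0.01],[-0.25,0.1,-0.03,0.02],[-0.4,0.16,-0.05,0.03],[-0.55,0.22,-0.06,0.04],[-0.7,0.28,-0.08,0.05],[-0.83,0.32,-0.1,0.06],[-0.94,0.36,-0.1,0.07],[-1.0,0.38,-0.1,0.072]])

```text
time_s: 2.35
ee_pos: [396.2, 148.9, 238.9]
tcp_rot: [0.0, 0.715, 0.699, 0.0]
contact_force: [0.4, -0.1, -0.1]
gripper_width: 30.6
finger_force: 0.0
```

```bash
python3 - <<'E'
from h import *
to([480,-45,240],-.025);to([500,-230,300],-.025)
E
```

```text
t 2.35 pos [396.2 148.9 238.9] yaw -0.0215 F [ 0.4 -0.1 -0.1] w 30.6
  d [-0.9601  0.4398 -0.005 ] turn 0.0011
t 2.35 pos [396.2 148.9 238.9] yaw -0.0215 F [ 0.4 -0.1 -0.1] w 30.6
  d [-1.8828  0.5598 -0.3047] turn 0.0011
```

Emit:
servo_tool(deltas=[[-0.1,0.05,-0.02,0],[-0.25,0.12,-0.05,0],[-0.4,0.2,-0.08,0],[-0.55,0.28,-0.1,0],[-0.7,0.36,-0.1,0],[-0.83,0.43,-0.1,0],[-0.94,0.49,-0.1,0],[-1.0,0.52,-0.1,0.001]])

```text
time_s: 3.15
ee_pos: [496.0, -53.0, 258.3]
tcp_rot: [-0.0, 0.715, 0.699, -0.0]
contact_force: [-0.2, 0.7, -0.4]
gripper_width: 30.3
finger_force: 0.0
```

Emit:
servo_tool(deltas=[[-0.1,0,0,0],[-0.25,0,0,0],[-0.4,0.01,0,0],[-0.5,0.01,0,0],[-0.6,0.01,0,0],[-0.68,0.02,0,0],[-0.7,0.02,0,0],[-0.7,0.02,0,0]])

```text
time_s: 3.95
ee_pos: [496.3, -191.5, 258.5]
tcp_rot: [-0.0, 0.715, 0.699, 0.0]
contact_force: [0.4, -1.3, 1.2]
gripper_width: 30.6
finger_force: 0.0
```

```bash
python3 - <<'E'
from h import *
to([500,-190,240],-.025)
p=shot("wrist"); cv2.imwrite("pics/w1.png",p["color"])
np.savez("w1.npz",E=p["E"],R=p["R"],mtx=p["mtx"])
for t in ("ledge","long_blank","short_blank","wax_jar"): print(t,recognise(p,t)[:1])
E
```

```text
t 3.95 pos [ 496.3 -191.5  258.5] yaw -0.0227 F [ 0.4 -1.3  1.2] w 30.6
  d [0.0081 0.0186 0.0923] turn 0.0007
ledge [{'bbox': [258.2, 96.6, 160.7, 203.6], 'score': 0.6}]
long_blank [{'bbox': [274.0, 179.9, 53.3, 90.0], 'score': 0.64}]
short_blank [{'bbox': [346.3, 219.6, 52.8, 51.2], 'score': 0.96}]
wax_jar [{'bbox': [326.1, 330.4, 31.6, 38.3], 'score': 0.59}]
```

View pics/w1.png

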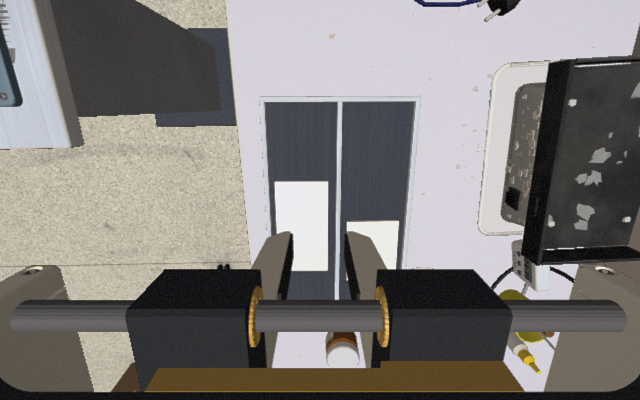

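```bash
python3 - <<'E'
from h import *
z=np.load("w1.npz"); p={k:z[k] for k in z}
g=cv2.cvtColor(cv2.imread("pics/w1.png"),cv2.COLOR_BGR2GRAY).astype(float)
print("col300",[(r,int(g[r,300])) for r in list(range(93,105))+list(range(177,185))+list(range(267,276))])
print("col370",[(r,int(g[r,368])) for r in list(range(93,105))+list(range(216,226))])
for r in (130,200,): print(r,[(c,int(g[r,c])) for c in list(range(254,272))+list(range(333,348))+list(range(405,422))])
for r in (210,228): print(r,[(c,int(g[r,c])) for c in list(range(270,278))+list(range(324,332))+list(range(343,352))+list(range(394,402))])
for n,(u,v,h) in dict(BL=(261,97,48),BR=(419,97,48),Lb1=(274,181,46),Lb2=(327,181,46),Lf1=(274,271,46),Lf2=(327,271,46),Sb1=(347,221,46),Sb2=(398,221,46)).items(): print(n,at(p,u,v,h).round(1))
# top cam
t=shot("top"); 
C=lambda u,v,h:at(t,280+u/5,150+v/5,h).round(1)
for n,a in dict(e1=(676,128,40),e2=(676,454,40),b1=(140,118,48),b2=(133,450,48),Sb=(421,202,46),Sf=(587,202,46),Lb=(317,370,46),Lf=(560,375,46)).items(): print("top",n,C(*a))
E
```

```text
col300 [(93, 213), (94, 215), (95, 209), (96, 182), (97, 209), (98, 213), (99, 211), (100, 208), (101, 200), (102, 93), (103, 67), (104, 72), (177, 69), (178, 69), (179, 73), (180, 86), (181, 162), (182, 240), (183, 240), (184, 235), (267, 236), (268, 236), (269, 236), (270, 207), (271, 95), (272, 67), (273, 70), (274, 71), (275, 73)]
col370 [(93, 213), (94, 211), (95, 210), (96, 188), (97, 201), (98, 206), (99, 211), (100, 210), (101, 148), (102, 77), (103, 67), (104, 68), (216, 70), (217, 70), (218, 69), (219, 72), (220, 99), (221, 171), (222, 237), (223, 237), (224, 235), (225, 236)]
130 [(254, 212), (255, 215), (256, 212), (257, 212), (258, 213), (259, 213), (260, 216), (261, 217), (262, 210), (263, 212), (264, 208), (265, 182), (266, 88), (267, 67), (268, 74), (269, 73), (270, 73), (271, 72), (333, 67), (334, 72), (335, 69), (336, 99), (337, 183), (338, 218), (339, 214), (340, 214), (341, 188), (342, 80), (343, 68), (344, 71), (345, 66), (346, 74), (347, 69), (405, 69), (406, 69), (407, 72), (408, 74), (409, 69), (410, 69), (411, 86), (412, 111), (413, 156), (414, 209), (415, 21
[... 1183 characters left out ...]
29), (328, 92), (329, 64), (330, 71), (331, 68), (343, 67), (344, 68), (345, 71), (346, 128), (347, 236), (348, 237), (349, 236), (350, 237), (351, 237), (394, 237), (395, 235), (396, 238), (397, 237), (398, 177), (399, 78), (400, 66), (401, 65)]
BL [ 429.8 -100.4   48. ]
BR [ 616.7 -104.5   48. ]
Lb1 [ 438.3 -203.3   46. ]
Lb2 [ 506.5 -204.8   46. ]
Lf1 [ 429.9 -333.7   46. ]
Lf2 [ 504.7 -335.4   46. ]
Sb1 [ 532.5 -260.4   46. ]
Sb2 [ 600.8 -261.9   46. ]
top e1 [ 606.3 -404.5   40. ]
top e2 [ 424.3 -399.6   40. ]
top b1 [ 608.7 -105.4   48. ]
top b2 [ 424.4 -102.8   48. ]
top Sb [ 562.5 -261.1   46. ]
top Sf [ 563.  -352.9   46. ]
top Lb [ 468.8 -203.1   46. ]
top Lf [ 466.7 -336.1   46. ]
```

```bash
python3 - <<'E'
from h import *
z=np.load("w1.npz"); p={k:z[k] for k in z}
for n,(u,v,h) in dict(rib130=(339.2,130,48),rib200=(338,200,48),L130=(265.9,130,48),L200=(269.4,200,48),R130=(413.6,130,48),R200=(407.4,200,48),Ll=(275.3,210,46),Lr=(328,210,46),Ll2=(275.9,228,46),Lr2=(327.9,228,46),Sl=(346.3,228,46),Sr=(398.4,228,46)).items(): print(n,at(p,u,v,h).round(1))
to([472,-165,70],-.022); to([472,-165,42.5],-.022)
E
```

```text
rib130 [ 522.2 -140.7   48. ]
rib200 [ 520.5 -230.1   48. ]
L130 [ 432.9 -138.7   48. ]
L200 [ 431.  -228.1   48. ]
R130 [ 612.9 -142.6   48. ]
R200 [ 611.  -232.1   48. ]
Ll [ 437.5 -242.8   46. ]
Lr [ 507.3 -244.3   46. ]
Ll2 [ 436.7 -268.4   46. ]
Lr2 [ 506.8 -270.    46. ]
Sl [ 531.6 -270.5   46. ]
Sr [ 601.9 -272.1   46. ]
t 4.25 pos [ 496.3 -191.   258.8] yaw -0.0213 F [-1.1  0.2 -0.4] w 31.0
  d [ 0.1271 -0.1246  0.944 ] turn 0.0002
t 4.25 pos [ 496.3 -191.   258.8] yaw -0.0213 F [-1.1  0.2 -0.4] w 31.0
  d [ 0.1271 -0.1247  1.0815] turn 0.0002
```

Emit:
servo_tool(deltas=[[0.03,-0.03,0.08,0],[0.06,-0.06,0.22,0],[0.09,-0.09,0.38,0],[0.12,-0.117,0.54,0],[0.12,-0.117,0.7,0],[0.12,-0.117,0.83,0],[0.12,-0.117,0.92,0],[0.12,-0.117,0.96,0]])

```text
time_s: 5.05
ee_pos: [472.5, -166.2, 65.1]
tcp_rot: [-0.001, 0.715, 0.699, -0.0]
contact_force: [-0.4, -0.9, 0.6]
gripper_width: 30.9
finger_force: 0.0
```

```bash
python3 - <<'E'
from h import *
p=shot("side"); cv2.imwrite("pics/s1.png",cv2.resize(p["color"][180:320,260:440],None,fx=4,fy=4))
to([474,-185,42.5],-.022)
E
```

```text
t 5.1 pos [ 472.4 -166.3   64.8] yaw -0.0219 F [-0.9 -0.  -0.4] w 30.5
  d [-0.0936  0.0105  0.1111] turn 0.0
```

View pics/s1.png

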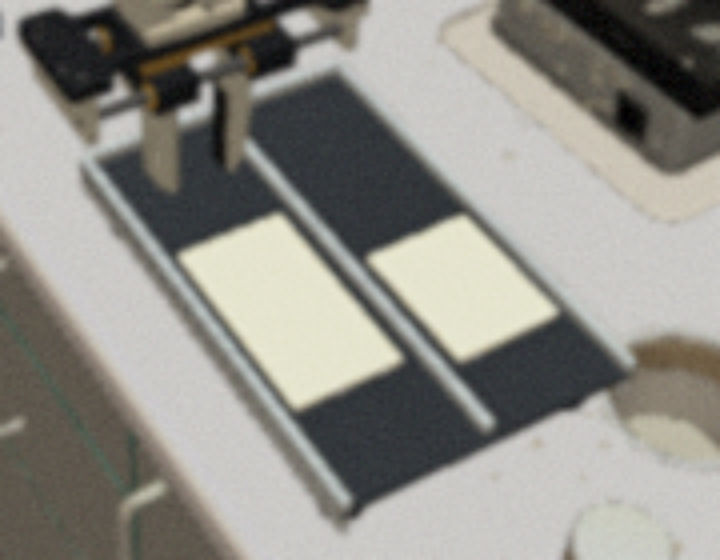

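Emit:
servo_tool(deltas=[[0,0.008,0.04,0],[0,0.008,0.08,0],[0,0.008,0.1,0],[0,0.008,0.111,0],[-0.03,0.008,0.111,0],[-0.07,0.008,0.111,0],[-0.1,0.008,0.111,0],[-0.12,0.008,0.111,0]])

```text
time_s: 5.9
ee_pos: [474.7, -192.4, 44.7]
tcp_rot: [0.0, 0.715, 0.699, 0.0]
contact_force: [-0.1, -0.5, -0.6]
gripper_width: 31.1
finger_force: 0.0
```

Emit:
servo_tool(deltas=[[-0.03,0,0,0],[-0.07,0,0,0],[-0.11,0,0,0],[-0.15,0,0,0],[-0.19,0,0,0],[-0.23,0,0,0],[-0.26,0,0,0],[-0.28,0,0,0]])

```text
time_s: 6.7
ee_pos: [473.2, -247.9, 44.4]
tcp_rot: [-0.0, 0.715, 0.699, -0.0]
contact_force: [0.8, 0.5, 1.2]
gripper_width: 30.7
finger_force: 0.6
```

```bash
cat > m.py <<'E'
from h import *
to([474,-289,42.5],-.022)
p=shot("wrist"); cv2.imwrite("pics/wl.png",p["color"]); 
for t in ("long_blank","short_blank"):
    for r in recognise(p,t)[:1]:
        x,y,w,h=r["bbox"]; print(t,r["score"],at(p,x,y,46).round(1),at(p,x+w,y+h,46).round(1),r["bbox"])
q=shot("top")
for t in ("long_blank","short_blank"):
    for r in recognise(q,t)[:1]:
        x,y,w,h=r["bbox"]; print("top",t,r["score"],at(q,x,y+h/2,46).round(1),at(q,x+w,y+h/2,46).round(1))
E
python3 m.py
```

```text
t 6.7 pos [ 473.2 -247.9   44.4] yaw -0.0227 F [0.8 0.5 1.2] w 30.7
  d [-0.2052  0.0089  0.0094] turn -0.0002
long_blank 0.72 [ 444.8 -253.4   46. ] [ 502.6 -344.6   46. ] [272.5, 254.6, 92.4, 117.8]
short_blank 0.88 [ 530.8 -259.    46. ] [ 615.7 -340.7   46. ] [414.6, 260.1, 116.2, 104.9]
top long_blank 0.73 [ 461.3 -342.3   46. ] [ 461.6 -398.3   46. ]
top short_blank 0.43 [ 463.4 -301.    46. ] [ 463.9 -393.2   46. ]
```

```bash
python3 - <<'E'
from h import *
p=shot("top"); a=cv2.resize(p["color"][160:260,290:450],None,fx=5,fy=5,interpolation=cv2.INTER_CUBIC)
p=shot("side"); b=cv2.resize(p["color"][220:320,280:440],None,fx=5,fy=5,interpolation=cv2.INTER_CUBIC)
cv2.imwrite("pics/c1.png",cv2.resize(np.vstack([a,b]),None,fx=.6,fy=.6))
E
```

```text
(no output)
```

View pics/c1.png

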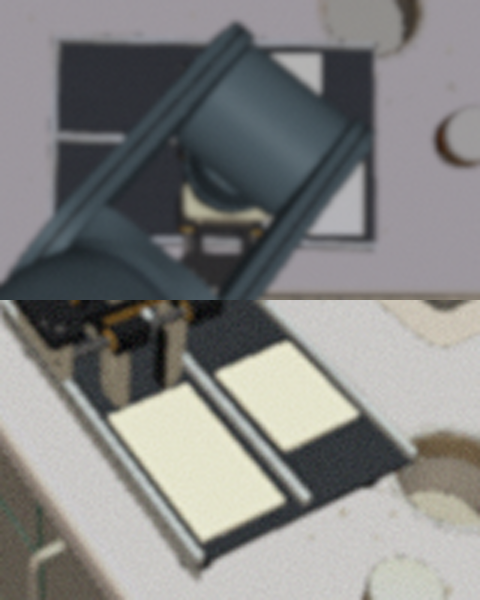

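Emit:
servo_tool(deltas=[[-0.01,0.003,0.005,0],[-0.03,0.005,0.007,0],[-0.05,0.006,0.007,0],[-0.075,0.006,0.007,0],[-0.1,0.006,0.007,0],[-0.12,0.006,0.007,0],[-0.135,0.006,0.007,0],[-0.14,0.006,0.007,0]])

```text
time_s: 7.9
ee_pos: [473.7, -275.7, 43.0]
tcp_rot: [0.0, 0.715, 0.699, 0.0]
contact_force: [-0.5, 1.2, 0.5]
gripper_width: 30.2
finger_force: 0.3
```

```bash
python3 - <<'E'
from h import *
to([474,-289,42.5],-.022)
p=shot("top"); a=cv2.resize(p["color"][190:260,370:450],None,fx=7,fy=7,interpolation=cv2.INTER_CUBIC)
g=cv2.cvtColor(p["color"],cv2.COLOR_BGR2GRAY)
for r in range(217,238,3): print(r,[int(v) for v in g[r,395:436]])
q=shot("side"); b=cv2.resize(q["color"][240:310,320:400],None,fx=7,fy=7,interpolation=cv2.INTER_CUBIC)
cv2.imwrite("pics/c2.png",cv2.resize(np.vstack([a,b]),None,fx=.6,fy=.6))
# predicted edge pixel & front pixels by overhang
for x in (450,470,490):
    print(x,[proj(p,[x,-401-.022*(x-470)-o,46 if o else 40]).round(1).tolist() for o in (0,15,25,35)],
       [proj(q,[x,-401-.022*(x-470)-o,46 if o else 40]).round(1).tolist() for o in (0,15,25,35)])
E
```

```text
t 7.9 pos [ 473.7 -275.7   43. ] yaw -0.0228 F [-0.5  1.2  0.5] w 30.2
  d [-0.0664  0.0028  0.0026] turn -0.0003
217 [82, 83, 84, 86, 89, 89, 92, 93, 96, 97, 97, 93, 82, 64, 49, 50, 62, 70, 73, 69, 65, 59, 61, 68, 73, 78, 86, 106, 127, 145, 152, 154, 154, 154, 154, 154, 153, 154, 154, 154, 153]
220 [80, 80, 80, 81, 83, 83, 85, 87, 84, 76, 61, 48, 44, 53, 64, 71, 72, 68, 61, 57, 63, 72, 77, 86, 102, 123, 139, 150, 153, 154, 154, 153, 153, 153, 154, 153, 153, 153, 154, 154, 154]
223 [73, 76, 76, 77, 77, 76, 70, 60, 46, 38, 44, 58, 68, 72, 72, 66, 61, 61, 65, 73, 81, 96, 126, 155, 170, 169, 160, 153, 154, 153, 154, 154, 154, 154, 154, 153, 154, 154, 153, 154, 155]
226 [69, 71, 70, 65, 57, 45, 36, 37, 47, 60, 70, 73, 71, 64, 58, 60, 67, 74, 84, 108, 138, 163, 175, 179, 178, 171, 159, 154, 154, 154, 153, 154, 154, 154, 153, 155, 154, 154, 153, 154, 154]
229 [55, 50, 39, 34, 32, 41, 52, 65, 71, 72, 68, 63, 58, 63, 70, 76, 89, 115, 147, 169, 178, 180, 180, 181, 179, 171, 160, 154, 154, 155, 154, 154, 154, 154, 154, 154, 153, 153, 154, 154, 154]
232 [32, 30, 35, 42, 57, 68, 72, 71, 66, 59, 59, 66, 73, 78, 97, 127, 155, 172, 179, 180, 180, 180, 181, 180, 178, 172, 160, 155, 154, 154, 154, 153, 154, 154, 153, 154, 154, 153, 153, 154, 154]
235 [37, 47, 61, 70, 73, 70, 64, 59, 61, 68, 74, 83, 104, 133, 160, 174, 179, 180, 181, 180, 180, 180, 180, 179, 177, 164, 147, 148, 153, 153, 154, 153, 155, 154, 154, 154, 154, 154, 153, 153, 153]
450 [[415.3, 231.4], [421.2, 231.3], [424.9, 231.3], [428.6, 231.3]] [[355.9, 302.3], [360.4, 305.8], [363.3, 309.3], [366.2, 312.9]]
470 [[415.2, 224.2], [421.2, 224.0], [424.8, 224.0], [428.5, 224.0]] [[363.9, 298.4], [368.5, 301.8], [371.4, 305.3], [374.4, 308.8]]
490 [[415.2, 216.9], [421.1, 216.7], [424.8, 216.7], [428.4, 216.7]] [[371.8, 294.6], [376.5, 297.8], [379.4, 301.3], [382.4, 304.8]]
```

View pics/c2.png

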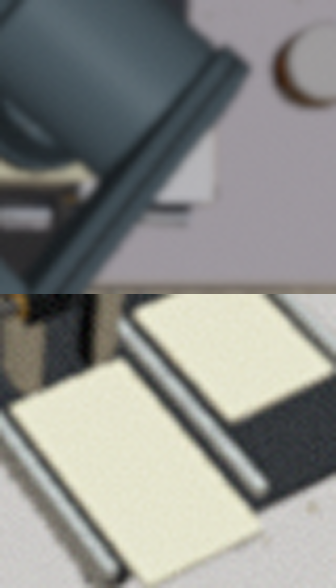

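Emit:
servo_tool(deltas=[[-0.01,0,0,0],[-0.02,0,0,0],[-0.032,0,0,0],[-0.044,0,0,0],[-0.052,0,0,0],[-0.057,0,0,0],[-0.059,0,0,0],[-0.059,0,0,0]])

```text
time_s: 8.8
ee_pos: [473.5, -287.2, 43.1]
tcp_rot: [0.0, 0.715, 0.699, -0.0]
contact_force: [1.1, -0.2, 0.8]
gripper_width: 30.6
finger_force: 0.0
```

Emit:
servo_tool(deltas=[[0.03,0,0,0],[0.08,0,0,0],[0.14,0,-0.02,0],[0.2,0,-0.1,0],[0.24,0.06,-0.2,0],[0.27,0.16,-0.25,0],[0.29,0.26,-0.25,0],[0.3,0.32,-0.25,0]])

```text
time_s: 9.6
ee_pos: [540.3, -227.2, 94.0]
tcp_rot: [0.001, 0.714, 0.7, 0.0]
contact_force: [-0.3, 0.5, -1.5]
gripper_width: 30.5
finger_force: 0.0
```

```bash
python3 - <<'E'
from h import *
to([566,-228,65],-.022)
p=shot("top"); g=cv2.cvtColor(p["color"],cv2.COLOR_BGR2GRAY)
for r in (218,224,230): print(r,[int(v) for v in g[r,405:432]])
q=shot("side")
for t in ("long_blank",): print(recognise(p,t)[:1],recognise(q,t)[:1])
E
```

```text
t 9.6 pos [ 540.3 -227.2   94. ] yaw -0.0209 F [-0.3  0.5 -1.5] w 30.5
  d [-0.0012  0.1282  0.1452] turn 0.0004
218 [181, 181, 181, 181, 180, 182, 182, 182, 182, 181, 181, 181, 182, 181, 181, 181, 182, 180, 179, 171, 160, 154, 154, 154, 155, 155, 155]
224 [181, 181, 181, 181, 181, 182, 182, 182, 182, 183, 181, 181, 181, 181, 182, 182, 181, 182, 180, 174, 165, 158, 155, 155, 154, 155, 154]
230 [181, 182, 182, 181, 181, 182, 181, 182, 181, 182, 182, 181, 181, 181, 182, 181, 182, 181, 180, 175, 164, 158, 156, 155, 155, 154, 155]
[{'bbox': [379.2, 213.6, 46.6, 27.7], 'score': 0.67}] [{'bbox': [326.6, 260.2, 59.8, 55.5], 'score': 0.91}]
```

Emit:
servo_tool(deltas=[[0.01,0.05,0,0],[0.01,0.1,0,0],[0.01,0.133,0.06,0],[0.01,0.133,0.13,0],[0.01,0.133,0.2,0],[0.01,0.133,0.24,0],[0.01,0.133,0.254,0],[0.01,0.133,0.256,0]])

```text
time_s: 10.6
ee_pos: [564.9, -226.9, 41.2]
tcp_rot: [-0.001, 0.715, 0.699, -0.0]
contact_force: [0.7, 0.1, 0.3]
gripper_width: 30.7
finger_force: 0.0
```

```bash
python3 - <<'E'
from h import *
to([567,-310,43],-.022)
E
```

```text
t 10.6 pos [ 564.9 -226.9   41.2] yaw -0.0224 F [0.7 0.1 0.3] w 30.7
  d [-0.4153  0.0197 -0.0092] turn -0.0001
```

Emit:
servo_tool(deltas=[[-0.04,0.005,-0.006,0],[-0.08,0.009,-0.006,0],[-0.12,0.009,-0.006,0],[-0.155,0.009,-0.006,0],[-0.19,0.009,-0.006,0],[-0.225,0.009,-0.006,0],[-0.26,0.009,-0.006,0],[-0.28,0.009,-0.006,0]])

```text
time_s: 11.4
ee_pos: [566.0, -283.9, 43.0]
tcp_rot: [0.0, 0.715, 0.699, -0.0]
contact_force: [-0.1, 0.4, -0.0]
gripper_width: 30.6
finger_force: 0.4
```

Emit:
servo_tool(deltas=[[-0.02,0,0,0],[-0.05,0,0,0],[-0.08,0,0,0],[-0.11,0,0,0],[-0.13,0,0,0],[-0.15,0,0,0],[-0.16,0,0,0],[-0.165,0,0,0]])

```text
time_s: 12.2
ee_pos: [565.3, -316.3, 43.0]
tcp_rot: [-0.0, 0.715, 0.699, 0.0]
contact_force: [0.1, 1.6, -0.7]
gripper_width: 30.8
finger_force: 0.2
```

```bash
cat > m2.py <<'E'
from h import *
to([565,-329.6,43],-.022)
p=shot("top"); g=cv2.cvtColor(p["color"],cv2.COLOR_BGR2GRAY)
for r in range(182,205,4): print(r,[int(v) for v in g[r,405:432]])
for x in (540,590): print(x,[proj(p,[x,-401-.022*(x-470)-o,46 if o else 40]).round(1).tolist() for o in (0,15,25,35)])
E
python3 m2.py
```

```text
t 12.2 pos [ 565.3 -316.3   43. ] yaw -0.0225 F [ 0.1  1.6 -0.7] w 30.8
  d [-0.0666  0.0001  0.    ] turn -0.0001
182 [50, 44, 41, 42, 45, 48, 52, 54, 57, 59, 61, 61, 56, 48, 40, 42, 56, 69, 77, 77, 72, 64, 62, 71, 76, 81, 93]
186 [44, 48, 60, 83, 110, 132, 135, 116, 92, 68, 45, 35, 40, 54, 68, 76, 77, 72, 64, 63, 70, 77, 83, 92, 115, 136, 149]
190 [149, 163, 170, 174, 172, 164, 136, 94, 57, 44, 55, 68, 76, 77, 73, 65, 62, 67, 76, 82, 91, 107, 129, 146, 153, 156, 156]
194 [160, 160, 151, 126, 88, 55, 45, 55, 69, 77, 78, 74, 64, 60, 67, 76, 82, 89, 106, 130, 147, 154, 156, 156, 156, 155, 156]
198 [108, 88, 57, 45, 55, 67, 77, 79, 74, 66, 63, 67, 75, 81, 90, 107, 130, 147, 154, 155, 155, 156, 155, 156, 157, 156, 155]
202 [40, 55, 68, 77, 77, 74, 65, 61, 66, 74, 81, 90, 113, 141, 159, 164, 159, 156, 157, 156, 156, 156, 156, 156, 156, 156, 156]
540 [[415.1, 199.0], [421.0, 198.7], [424.7, 198.7], [428.3, 198.7]]
590 [[415.0, 181.3], [420.9, 180.9], [424.5, 180.9], [428.1, 181.0]]
```

Emit:
servo_tool(deltas=[[-0.01,0,0,0],[-0.022,0,0,0],[-0.035,0,0,0],[-0.047,0,0,0],[-0.056,0,0,0],[-0.062,0,0,0],[-0.065,0,0,0],[-0.065,0,0,0]])

```text
time_s: 13.05
ee_pos: [565.0, -329.3, 43.1]
tcp_rot: [0.0, 0.715, 0.699, -0.0]
contact_force: [0.7, 0.5, -1.0]
gripper_width: 30.6
finger_force: 0.0
```

Emit:
servo_tool(deltas=[[0.03,0,0,0],[0.08,0,0,0],[0.15,0,-0.02,0],[0.22,0,-0.1,0],[0.3,0,-0.25,0],[0.4,0,-0.4,0],[0.5,0,-0.55,0],[0.55,0,-0.65,0]])

```text
time_s: 13.85
ee_pos: [568.3, -216.5, 177.2]
tcp_rot: [0.002, 0.714, 0.7, 0.001]
contact_force: [-0.0, -0.5, 0.2]
gripper_width: 30.8
finger_force: 0.0
```

Emit:
servo_tool(deltas=[[0.1,0,0,0],[0.2,0,-0.05,0],[0.3,-0.05,-0.1,0],[0.45,-0.1,-0.15,0],[0.55,-0.15,-0.2,0],[0.65,-0.2,-0.2,0],[0.7,-0.2,-0.2,0],[0.7,-0.2,-0.2,0]])

```text
time_s: 14.65
ee_pos: [530.2, -76.3, 212.7]
tcp_rot: [-0.0, 0.714, 0.7, -0.0]
contact_force: [-0.5, -0.8, 0.5]
gripper_width: 30.5
finger_force: 0.0
```

```bash
python3 m2.py; python3 - <<'E'
from h import *
p=shot("top"); a=cv2.resize(p["color"][160:260,290:470],None,fx=4,fy=4,interpolation=cv2.INTER_CUBIC)
for t in ("long_blank","short_blank","wax_jar","pin_box"): print(recognise(p,t)[:1])
q=shot("side"); b=cv2.resize(q["color"][190:340,270:450],None,fx=4,fy=4,interpolation=cv2.INTER_CUBIC)
cv2.imwrite("pics/f.png",cv2.resize(np.vstack([a,b]),None,fx=.6,fy=.6))
E
```

```text
t 14.65 pos [530.2 -76.3 212.7] yaw -0.0201 F [-0.5 -0.8  0.5] w 30.5
  d [-1.2633  0.1999  0.8476] turn 0.0006
182 [180, 179, 179, 180, 180, 180, 180, 180, 179, 179, 180, 180, 180, 180, 180, 179, 180, 178, 176, 165, 150, 149, 153, 153, 153, 154, 153]
186 [180, 179, 179, 179, 180, 180, 179, 179, 179, 179, 180, 180, 179, 180, 180, 179, 179, 179, 177, 171, 159, 153, 153, 153, 153, 152, 153]
190 [180, 180, 180, 180, 180, 179, 179, 180, 180, 180, 180, 179, 179, 179, 180, 179, 180, 180, 177, 170, 159, 154, 153, 154, 154, 154, 154]
194 [179, 180, 179, 179, 179, 178, 179, 180, 180, 180, 180, 180, 179, 180, 180, 180, 180, 180, 177, 171, 159, 154, 154, 153, 154, 153, 154]
198 [180, 180, 179, 179, 179, 180, 179, 178, 180, 180, 180, 180, 180, 180, 179, 179, 180, 180, 178, 170, 159, 154, 154, 154, 153, 153, 153]
202 [175, 177, 176, 177, 177, 177, 178, 179, 178, 178, 177, 178, 178, 178, 178, 178, 178, 178, 176, 169, 159, 154, 154, 154, 153, 154, 154]
540 [[415.1, 199.0], [421.0, 198.7], [424.7, 198.7], [428.3, 198.7]]
590 [[415.0, 181.3], [420.9, 180.9], [424.5, 180.9], [428.1, 181.0]]
[{'bbox': [377.2, 211.4, 49.6, 29.0], 'score': 0.85}]
[{'bbox': [390.0, 181.0, 33.8, 27.0], 'score': 0.66}]
[{'bbox': [436.0, 195.0, 22.9, 17.8], 'score': 0.8}]
[{'bbox': [309.3, 172.3, 109.2, 70.7], 'score': 0.6}]
```

View pics/f.png

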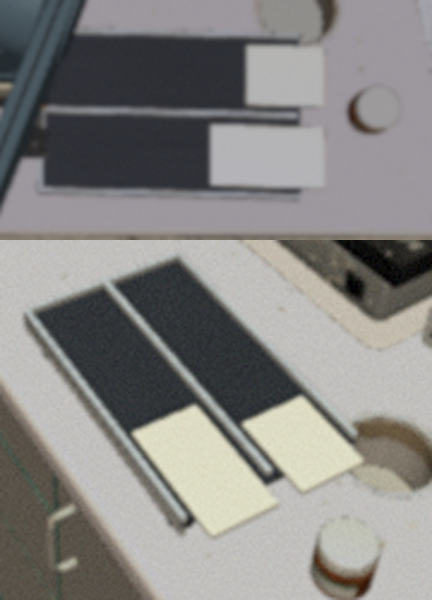

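Both blanks stick out evenly by about 25 mm (front edges at column 424–425 against the ledge edge at 415). The jar is where it was and the hand is clear.

```bash
python3 -c "
from station import *
print(hand_in())"
```

```text
the job is handed in; nothing more can be done
None
```

I pushed both blanks until their front ends stuck out about 25 mm past the open edge, judged from the top camera (good to about 2 mm). The jar stands where it was, the arm never went near the pin box, and I took the hand away and handed the job in at about 15 s.

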